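# Move the dough sheeter's battery from charger to drive unit

## Robot

A 6-joint arm with a two-finger parallel gripper is mounted at the origin on the work surface. World frame = base frame: x ahead of the robot, y to its left, z up, the work surface at z = 0. Lengths are in mm, angles in degrees, forces in N, time in s.
With the tool pointing down it reaches from about 275 to 875 mm from the base axis. Payload 12.5 kg.
Tool frame: the origin (TCP) lies midway between the tips of the shut fingers; the grasp point (between the pads) lies 19 mm behind it; z points along the fingers, y is the direction in which the jaws open and shut (so a half turn about z gives the same grasp; the last joint's range is limited). The gripper opens to 85 mm and grips with 20 to 120 N. Pads are 22 mm wide; open, the fingers measure 114 mm over their backs; the gripper's body (76 mm by 85 mm) begins 54 mm behind the grasp point. The pads swing forward as they close: fully open they stand 13 mm farther back than shut.
Start: joints at [60.699, 20.094, 94.641, -0, 65.266, -4.847], TCP at [227.646, 500.661, 231.29] pointing down, gripper open.
Joint ranges: [-157.81, 157.81], [-45, 120.19], [0.68, 151.7], [-89.99, 269.99], [4.06, 180], [-164.3, 164.3]. Speed limits (degrees/s): [127.2, 127.2, 159.86, 180, 180, 180].

## Interface

Orientations are given as [roll, pitch, yaw] about the fixed x, y, z axes, in that order (R = Rz(yaw) Ry(pitch) Rx(roll)).
In Python, from plant import manip gives the robot as it stands.
- The arm moves only by the tool servo_tool, never from a script. Its argument "targets" is text: rows parted by semicolons, each of 7 numbers parted by spaces: the turn, a rotation vector about the world's x, y, z in rad, then the shift along the world's x, y, z in m, then the finger opening in m, from 0 to 0.0854. A call has 1 to 12 rows; each row shifts and turns the pose as measured when the row begins; what a row does not reach is not made up. A row lasts 1/8 s, in which the tool goes at most 62.5 mm and 10.7 degrees, less where a joint would pass 70% of its speed; a pose out of reach is approached as far as the arm can. A call is refused whole if a number of a shift passes 0.0625 or a number of a turn 0.188, either way. A call with a gripper value outside its range is refused whole. The fingers move at their own pace and stop on an object; the grip force is fixed at half the most. Time passes only in rows, so rows that do not move let the fingers close. It gives the time, the measured TCP pose, the force and the opening at its end, in the units of the state.
- manip.observe(): the state, without advancing time (a new reading comes with each control period).
- manip.camera(name): name is "side" or "top" or "wrist"; returns the picture (384x512x3 uint8, blue, green, red); there is no depth.
- manip.get_calibration(name): a dict with "vfov" (degrees; the focal length in pixels is half the picture's height over the tangent of half this angle, whatever the lens; pixels are square), "cx", "cy" (the principal point, pixels), "view" (4x4, takes a point from world to camera coordinates). Camera axes: x right, y up, looking along -z (the intrinsics and any distortion apply to the point x, -y, -z); pixel columns grow to the right and rows downward; lengths in mm; the calibration is good to about 2 mm. The wrist camera is an equidistant fisheye: a pixel r from the principal point sees the ray r / f radians off the axis. A picture is of the moment at which its call begins: read the wrist's pose just before it. get_calibration takes no time and is no camera call; for the wrist camera it gives the pose at the moment of the call.
- manip.job_done(): hands the job in, once; it reports no verdict.
The state is a dict: "t": time; "joint_positions": joint angles; "qd": joint speeds; "joint_torque": joint torques, N m; "eef_pos": TCP position; "tool_rot": TCP orientation; "wrist_force": force on the tool from outside, world axes, zero at the start; "ft_torque": the same for the moment, N m; "gripper_width": opening from 0.0 (shut) to 1.0 (fully open).
Only numpy, scipy, OpenCV 4.12 (cv2) and the standard library are available. Lean on these libraries where they do the work, as an engineer would, in place of code of your own. Each camera call takes 0.05 s, during which the arm holds its last target.

## Task

The blue battery is charged: press the charger's yellow catch so the battery springs loose, draw it out of the charger, and slide it into the guide of the white dough-sheeter drive unit until its catch clicks up behind it and it stays fully home by itself. The drive unit's stop and catch are set by hand, not always in the same place, so feel for it and push gently; leave everything else on the board and worktop alone.

Things in the scene. Friction and masses are not known exactly. Their poses are not given: they have to be found in the camera images.
- battery_grip (a point): Centre of the battery's blue block, 60 long (x, the sliding way; same either way round) x 40 wide (y, grip across this) x 42 mm tall. Point is 31 mm over the battery's underside, 21 mm under its top. Below, flush at the ends, a slick black dovetail foot (friction 0.2), 60 long, 10 tall, 40 wide at its top, 54 at its bottom. 0.15 to 0.3 kg. It can pivot in the fingers.
- charger_mouth (a point): Point on the charger's flat guide floor, mid-width, at the mouth of its 45 degree dovetail rails, 32 mm over the worktop. x points INTO the guide, y left, z up. Rails x = 0 to 62 mm, flared lead-ins -16 to 0, up to 14 mm over the floor, out to 41 mm each side, 1.5 mm clearance a side and upwards to the foot. Floor reaches out as an apron to x = -34 mm. Latched battery: x = 1 to 61 mm.
- charger_catch_pad (a point): Centre of the top of the charger's yellow catch pad, 22 x 22 mm, beside the mouth (at x = -10, y = +55 mm from charger_mouth), 13 mm over the guide floor when up. Pressed straight down it lowers a 6 mm steel tooth at the mouth that holds the battery's rear face. Battery is free after 5 to 7 mm; the pad bottoms at 9 mm. Needs about 3 to 12 N.
- charger_catch (a joint): The charger's catch: 0 = up, grows as it is pressed down, 0.009 m fully down.
- drive_mouth (a point): Point on the drive unit's guide floor at the mouth of its rails; axes, rails, lead-ins and apron as at charger_mouth, but the rails run to x = 80 mm. To enter, set the foot on the apron, front end just outside the lead-ins, slide along +x. The foot rides over the sprung tooth, then pushes the pusher in (up to about 10 N) until the tooth snaps up behind its rear face.
- drive_catch (a joint): Drive unit's catch: 0 = up, about 0.006 m while the foot rides over the tooth, 0 again once clicked up behind the battery. Nominal x from drive_mouth (the carriage shift adds): ramp from -13 mm rising to 6 mm height at -1.5 mm, upright face at +1 mm, so the latched battery would span 1 to 61 mm, centre at 31 mm. Its yellow pad sits as on the charger.
- drive_pusher (a joint): Drive unit's sprung pusher: 0 = free (face nominally at x = 49 mm), grows as the battery pushes it in (3 to 5 N); about 0.012 m with the battery latched, 0.0145 m at the hard stop (nominally x = 63.5 mm, 2.5 mm beyond latched). Without the catch it shoves the battery back out.
- banneton: Bystander: oval cane banneton, 220 x 125 x 75 mm, near the board's far edge, origin under its centre.
- scraper: Bystander: orange bowl scraper lying flat on the board between the docks, about 97 x 74 x 4 mm, origin under its centre.
- trivet: Bystander: cork trivet, disc of 136 mm diameter, 12 mm thick, far left on the board.
- bowl: Bystander: steel bowl of 120 mm diameter, 50 mm tall, far right on the board.
- flour_jar: Bystander: glass jar of 90 mm diameter, 130 mm tall, left of the board.
- mug: Bystander: blue mug, 80 mm diameter, 90 mm tall, right of the board.
- charger: Dark grey charger dock, green lamp at its closed end, fixed to the board, place and yaw vary; origin 14 mm under charger_mouth. Closed end x = 64 to 100 mm, 30 mm over the floor. Catch down, a sprung pusher shoves the battery 12 mm out in about 0.5 s; the tooth then lifts its rear a little (1 to 2 degrees). Draw it along -x until its front end is outside the mouth, then lift.
- drive: White dough-sheeter drive unit, fixed to the board, place and yaw vary, left or right; origin 14 mm under drive_mouth. White housing and two steel rollers from x = 96 to 142 mm, 60 mm tall. Its aluminium end stop, pusher and catch sit on one carriage, screwed down by hand 4 mm farther out (-x) to 20 mm farther in (+x) than nominal: not measured. Over 30 N against them does damage.
Mind the look-alikes: they are no part of the job. Of the things like the part that bears battery_grip, leave any that is green; of the rest the larger one is meant.

How it is judged (in metres and radians):
On the way, in this order (a step that is already met when the one before it is completed fails the run):
1. the charger's catch is pressed down (value of joint charger_catch above 0.005 m).
2. the battery is out of the charger (distance between battery_grip and charger_mouth above 0.09 m).
3. the battery is home in the drive unit with the catch up behind it (value of joint drive_pusher above 0.009 m and value of joint drive_catch below 0.002 m), for 0.2 s.
At the end, for the whole second after the job is handed in: The battery sits upright in the drive unit's guide (within 0.1 rad, its centre 22 to 56 mm inside the mouth), let go, held by the catch: the pusher stays pushed in by more than 9 mm and the catch is up (under 2 mm) (all of step 3 and x of battery_grip in the frame of drive_mouth between 0.022 and 0.056 m and distance between battery_grip and drive_mouth below 0.068 m and angle between battery_grip's own z axis and vertical below 0.1 rad and angle between the x axis of battery_grip and the x axis of drive_mouth, either way round below 0.1 rad and contact force between the fingers and anything else below 0.1 N); the robot touches nothing.
It fails at once if the battery is driven too hard (over 30 N) against the drive unit's stop, pusher or catch (contact force between battery and carriage above 30 N).
It fails at once if the charger's catch is pressed with more than 40 N (contact force between the fingers and charger_catch above 40 N).
It fails at once if a bystander is moved by more than 20 mm (distance of any of banneton, scraper, trivet, bowl, flour_jar, mug from where it was at the start of the episode above 0.02 m).
It also fails if it takes over 64 s, if anything falls off the work surface, if the arm or the gripper's body presses on something with over 40 N, if the wrist force passes 120 N, or if a joint passes its speed limit or range.

## Working session

There is one attempt and no reset: what is moved stays moved. The work goes in short steps, Python scripts to look and compute and a tool call to move; the robot and the scene stay as the last step left them, time stands still between calls to the robot, and variables do not carry over. Pictures are saved under pics/ and viewed, and the job is handed in when it is done.

Besides the shell and the picture viewer there is one more tool, called after "Emit:" as a command line: name --argument value ..., lists and objects as JSON in quotes. servo_tool: Moves the arm, as the interface text tells. Its arguments: {"type":"object","properties":{"targets":{"type":"string"}},"required":["targets"]}

```bash
ls; mkdir -p pics; cat > h.py <<'E'
import numpy as np, cv2
from plant import manip
def K(name):
    c=manip.get_calibration(name); f=192/np.tan(np.radians(c['vfov']/2)); return c,f
def ray(name,u,v,c=None,f=None):
    if c is None: c,f=K(name)
    x=(u-c['cx']); y=(v-c['cy'])
    if name=='wrist':
        r=np.hypot(x,y); th=r/f; s=np.sin(th)/max(r,1e-9); d=np.array([x*s,-y*s,-np.cos(th)])
    else: d=np.array([x/f,-y/f,-1.])
    V=np.array(c['view']); R=V[:3,:3]; t=V[:3,3]
    return -R.T@t, R.T@d
def pz(name,u,v,z,c=None,f=None):
    o,d=ray(name,u,v,c,f); return o+d*(z-o[2])/d[2]
def proj(name,p,c=None,f=None):
    if c is None: c,f=K(name)
    V=np.array(c['view']); q=V[:3,:3]@np.array(p,float)+V[:3,3]
    x,y,z=q[0],-q[1],-q[2]
    if name=='wrist':
        r=np.hypot(x,y); th=np.arctan2(r,z); return c['cx']+f*th*x/r, c['cy']+f*th*y/r
    return c['cx']+f*x/z, c['cy']+f*y/z
E
python3 - <<'E'
from h import *
print(manip.observe())
for n in ['side','top','wrist']:
    c,f=K(n); print(n,{k:np.round(v,3).tolist() for k,v in c.items() if not isinstance(v,str)},f)
    cv2.imwrite(f'pics/{n}0.png',manip.camera(n))
E
```

```text
pics
{'t': 0.0, 'joint_positions': array([ 6.07013943e+01,  2.01246315e+01,  9.46745458e+01,  1.18110002e-03,
        6.52655629e+01, -4.84757170e+00]), 'qd': array([ 0.02820591,  0.03954612, -0.06330473,  0.02943102,  0.00383275,
        0.01986409]), 'joint_torque': array([-3.54586618e-04, -5.06109631e+01, -2.91398978e+01, -1.11889390e-04,
        4.69038903e-03, -4.94026835e-05]), 'eef_pos': array([227.47644842, 500.41334342, 230.7715581 ]), 'tool_rot': array([-1.79935582e+02, -6.53923631e-03,  1.55548467e+02]), 'wrist_force': array([ 0.07534968,  0.37813489, -0.13656744]), 'ft_torque': array([0.03554328, 0.02987425, 0.05979718]), 'gripper_width': 1.0025581616379373}
side {'vfov': 43.341, 'cx': 260.484, 'cy': 185.21, 'view': [[0.804, -0.595, 0.012, -398.06], [0.439, 0.607, 0.663, -285.962], [-0.401, -0.527, 0.749, -1576.512], [0.0, 0.0, 0.0, 1.0]]} 483.2015846309226
top {'vfov': 45.289, 'cx': 260.579, 'cy': 195.236, 'view': [[-0.024, -1.0, 0.01, 7.55], [0.98, -0.022, 0.198, -511.148], [-0.197, 0.015, 0.98, -1320.103], [0.0, 0.0, 0.0, 1.0]]} 460.2466505727214
wrist {'vfov': 65.706, 'cx': 256.158, 'cy': 193.316, 'view': [[0.414, 0.91, -0.001, -548.838], [-0.864, 0.393, -0.314, 40.534], [-0.285, 0.131, 0.949, -380.69], [0.0, 0.0, 0.0, 1.0]]} 297.3186396354542
```

View pics/top0.png

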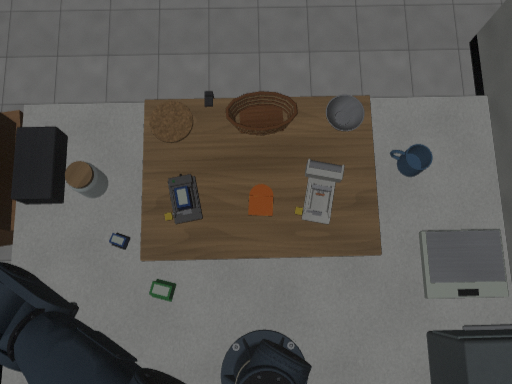

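View pics/side0.png

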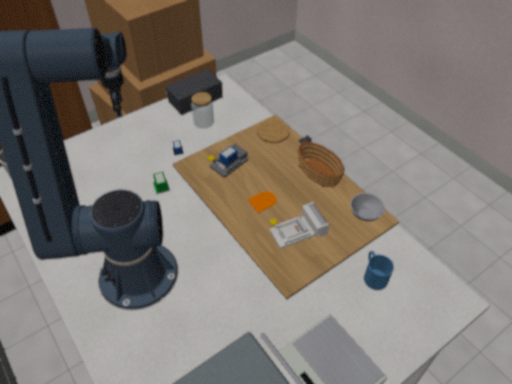

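View pics/wrist0.png

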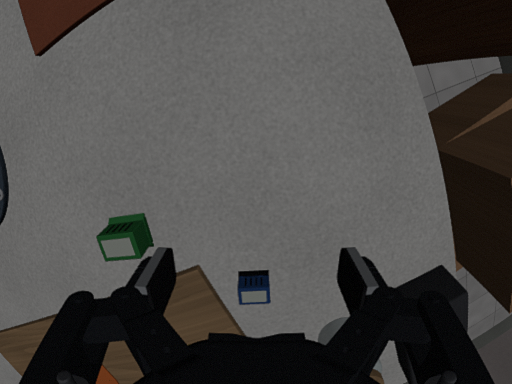

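Top view: three candidates. The blue one in the charger is at (182,197), a small blue loose one at (120,240), and a green one at (163,290). The one in the charger is neither green nor the smaller blue, so it fits the description. The charger is at about (185,198), the white drive at about (320,195), and their yellow pads at (168,216) and (299,211). I'll check this in enlarged crops.

```bash
python3 - <<'E'
from h import *
im=cv2.imread('pics/top0.png')
a=cv2.resize(im[165:255,100:220],None,fx=5,fy=5,interpolation=cv2.INTER_CUBIC)
b=cv2.resize(im[150:235,280:360],None,fx=6,fy=6,interpolation=cv2.INTER_CUBIC)
cv2.imwrite('pics/ca.png',a);cv2.imwrite('pics/cb.png',b)
hsv=cv2.cvtColor(im,cv2.COLOR_BGR2HSV)
y=cv2.inRange(hsv,(22,120,90),(35,255,255))
n,l,s,c=cv2.connectedComponentsWithStats(y)
for i in range(1,n):
    if s[i,4]>8: print('yel',s[i],c[i],pz('top',*c[i],45))
y=cv2.inRange(hsv,(105,120,40),(125,255,255))
n,l,s,c=cv2.connectedComponentsWithStats(y)
for i in range(1,n):
    if s[i,4]>20: print('blue',s[i],c[i],pz('top',*c[i],84))
E
```

```text
yel [295 207   8   8  50] [298.28 210.54] [ 463.48176217 -115.35699351   45.        ]
yel [164 212   8   9  51] [167.8627451  216.15686275] [455.31169702 271.46702306  45.        ]
blue [174 186  17  22 104] [182.10576923 197.71153846] [502.24145695 223.7447056   84.        ]
blue [110 237  16  10  30] [119.23333333 241.83333333] [378.49009035 400.67271895  84.        ]
```

View pics/ca.png

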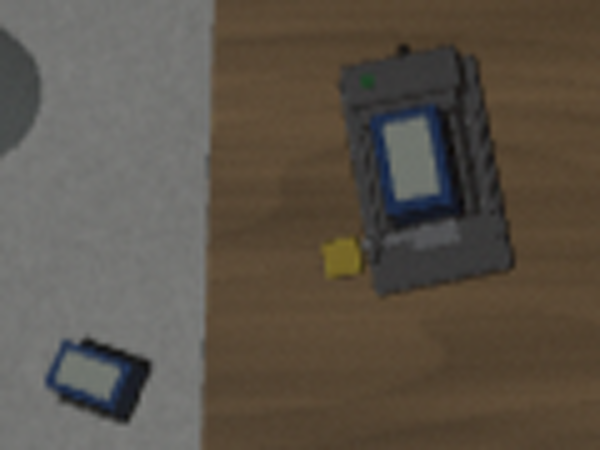

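View pics/cb.png

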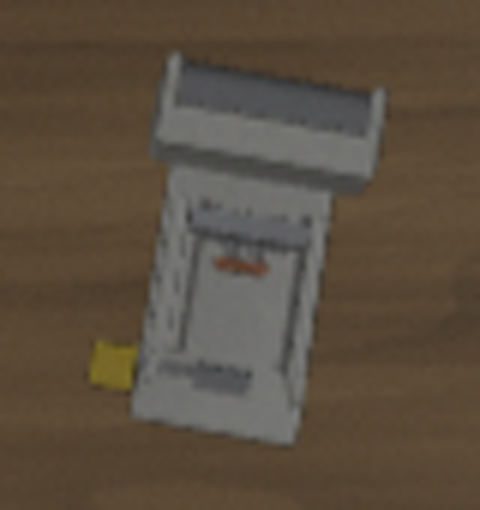

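```bash
python3 - <<'E'
from h import *
o,d=ray('wrist',256,193)
s=manip.observe();print(o-s['eef_pos'],d)
# where centre hits z=40
print(pz('wrist',256,193,40))
# rough pose
print('charger closed end/light',pz('top',100+367/5,165+80/5,62))
for u,v in [(380,295),(512,265)]: print('apron',pz('top',100+u/5,165+v/5,32))
print('drive apron',[pz('top',280+u/6,150+v/6,32).round() for u,v in [(133,415),(295,442)]])
E
```

```text
[-73.7358098   33.08725873 142.68047219] [ 0.28421077 -0.1310543  -0.94976261]
[253.62137935 487.51434631  40.        ]
charger closed end/light [557.75396399 253.49941557  62.        ]
apron [433.20947384 249.38356409  32.        ]
apron [449.48748875 170.89885223  32.        ]
drive apron [array([ 439., -127.,   32.]), array([ 424., -207.,   32.])]
```

Emit:
servo_tool --targets "0 0 0.126 0.054 -0.054 0 0.0854;0 0 0.126 0.054 -0.054 0 0.0854;0 0 0.126 0.054 -0.054 0 0.0854;0 0 0.126 0.054 -0.054 0 0.0854;0 0 0.126 0.054 -0.054 0 0;0 0 0 0 0 0 0;0 0 0 0 0 0 0"

```text
t: 1.02
eef_pos: [450.9, 274.7, 229.9]
tool_rot: [-179.9, -0.1, -167.1]
wrist_force: [0.0, 1.0, 0.1]
gripper_width: 0.376
```

```bash
python3 - <<'E'
from h import *
s=manip.observe(); print(s['t'],s['eef_pos'],s['tool_rot'],s['gripper_width'])
import pickle
pickle.dump(K('wrist'),open('w1.pkl','wb'))
im=manip.camera('wrist'); cv2.imwrite('pics/w1.png',im)
cv2.imwrite('pics/w1b.png',cv2.resize(im,(800,600),interpolation=cv2.INTER_CUBIC))
E
```

```text
1.025 [450.85112381 274.67557554 229.91784471] [-1.79928253e+02 -7.15084013e-02 -1.67108996e+02] 0.37630663212440923
```

View pics/w1b.png

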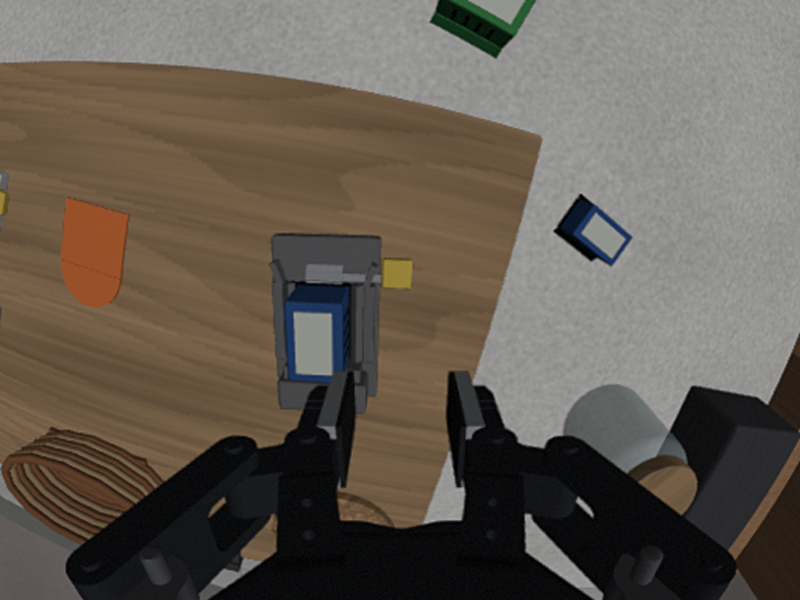

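The wrist view shows the charger with apron corners at (273,236) and (380,236), its pad at (397,273), and the blue battery with its label at (313,340).

```bash
python3 - <<'E'
from h import *
import pickle
c,f=pickle.load(open('w1.pkl','rb'))
im=cv2.imread('pics/w1.png');hsv=cv2.cvtColor(im,cv2.COLOR_BGR2HSV)
y=cv2.inRange(hsv,(20,110,80),(35,255,255)); n,l,s,ce=cv2.connectedComponentsWithStats(y)
for i in range(1,n):
    if s[i,4]>30: print(s[i],ce[i],pz('wrist',*ce[i],45,c,f))
k=1.5625
A=[pz('wrist',u/k,v/k,32,c,f) for u,v in [(273,236),(380,236)]]; print(A, np.linalg.norm(A[0]-A[1]))
d=A[1]-A[0]; yaw=np.degrees(np.arctan2(-d[0],d[1])); print('yaw',yaw)
# label corners z=84
L=[pz('wrist',u/k,v/k,84,c,f) for u,v in [(293,313),(332,311),(334,375),(292,376)]]; print(np.round(L,1),np.mean(L,0))
cv2.imwrite('pics/w1c.png',cv2.resize(im[140:270,165:275],None,fx=6,fy=6,interpolation=cv2.INTER_CUBIC)[:600])
E
```

```text
[  0 121   6  17  79] [  2.03797468 128.92405063] [ 463.62971882 -102.99995671   45.        ]
[244 165  20  20 379] [253.76781003 174.53825858] [455.92176697 272.34186676  45.        ]
[array([451.45128501, 174.74618926,  32.        ]), array([434.42460476, 254.77112466,  32.        ])] 81.81624610423651
yaw 12.011545686167894
[[488.4 208.7  84. ]
 [480.9 234.5  84. ]
 [527.6 243.9  84. ]
 [535.8 214.5  84. ]] [508.17131721 225.41260173  84.        ]
```

View pics/w1c.png

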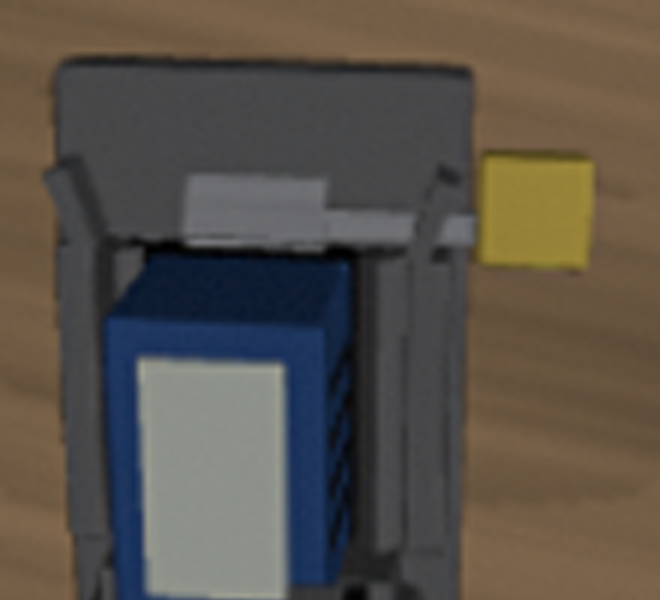

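Emit:
servo_tool --targets "0 0 -0.016 0.0035 0.0015 -0.045 0;0 0 0 0 0 -0.045 0;0 0 0 0 0 -0.04 0;0 0 0 0 0 -0.03 0;0 0 0 0 0 0 0;0 0 0 0 0 0 0"

```text
t: 1.82
eef_pos: [450.1, 283.0, 67.8]
tool_rot: [180.0, 0.1, -167.7]
wrist_force: [0.0, 0.1, 0.5]
gripper_width: -0.003
```

Emit:
servo_tool --targets "0 0 0 0.004 -0.007 -0.01 0;0 0 0 0 0 0 0;0 0 0 0 0 0 0"

```text
t: 2.2
eef_pos: [455.4, 276.4, 59.7]
tool_rot: [179.9, 0.4, -167.7]
wrist_force: [-0.5, -0.7, -0.3]
gripper_width: -0.0
```

Emit:
servo_tool --targets "0 0 0 0 0 -0.008 0;0 0 0 0 0 -0.005 0;0 0 0 0 0 -0.003 0;0 0 0 0 0 0 0"

```text
t: 2.7
eef_pos: [455.7, 276.5, 43.0]
tool_rot: [179.9, 0.4, -167.7]
wrist_force: [-1.2, -0.7, 1.6]
gripper_width: -0.005
```

Emit:
servo_tool --targets "0 0 0 0 0 -0.003 0;0 0 0 0 0 0 0"

```text
t: 2.95
eef_pos: [455.8, 276.5, 40.1]
tool_rot: [179.9, 0.4, -167.7]
wrist_force: [-0.0, -1.0, 2.6]
gripper_width: -0.001
```

Emit:
servo_tool --targets "0 0 0 0 0 -0.002 0;0 0 0 0 0 0 0"

```text
t: 3.2
eef_pos: [455.8, 276.6, 38.2]
tool_rot: [179.9, 0.4, -167.7]
wrist_force: [-1.5, -1.1, 4.3]
gripper_width: 0.001
```

Emit:
servo_tool --targets "0 0 0 0 0 -0.0012 0;0 0 0 0 0 0 0;0 0 0 0 0 0 0"

```text
t: 3.58
eef_pos: [455.8, 276.5, 37.4]
tool_rot: [179.9, 0.4, -167.7]
wrist_force: [-2.3, -0.2, 5.4]
gripper_width: -0.001
```

```bash
python3 - <<'E'
from h import *
s=manip.observe(); print(s['t'],s['eef_pos'],s['wrist_force'])
im=manip.camera('wrist'); cv2.imwrite('pics/w2.png',cv2.resize(im,(800,600),interpolation=cv2.INTER_CUBIC))
E
```

```text
3.575 [455.7918458  276.54720334  37.3808338 ] [-2.28232814 -0.16900961  5.446959  ]
```

View pics/w2.png

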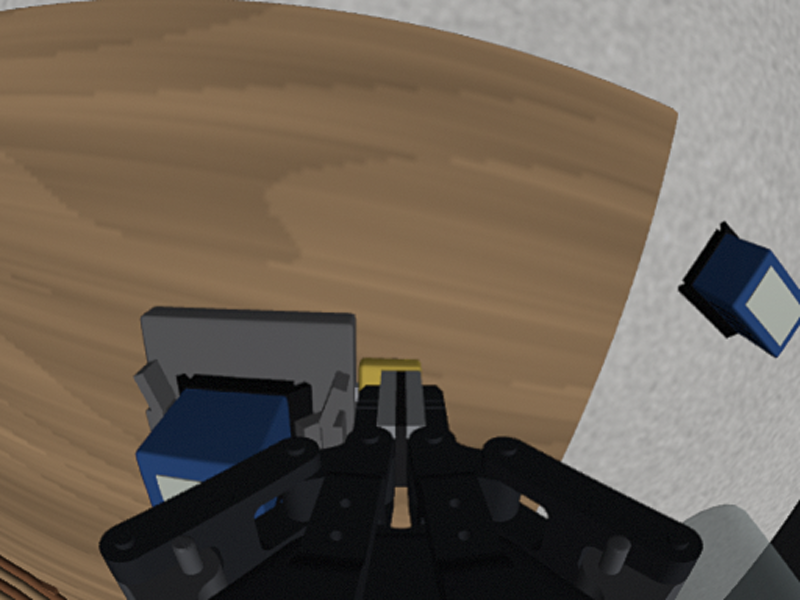

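The battery sprang out: the rear of its foot is now on the apron, past the tooth. Next I lift, open and move over it.

Emit:
servo_tool --targets "0 0 0 0 0 0.03 0;0 0 0 0 0 0.04 0.06;0 0 0 0 0 0.03 0.0854;0 0 0 0.02 -0.025 0.01 0.0854;0 0 0 0.0195 -0.025 0 0.0854;0 0 0 0 0 0 0.0854;0 0 0 0 0 0 0.0854"

```text
t: 4.5
eef_pos: [495.2, 225.5, 149.7]
tool_rot: [179.9, 0.4, -167.6]
wrist_force: [0.0, -0.4, 0.1]
gripper_width: 1.003
```

```bash
python3 - <<'E'
from h import *
s=manip.observe(); print(s['t'],s['eef_pos'],s['wrist_force'],s['gripper_width'],s['tool_rot'])
c,f=K('wrist')
im=manip.camera('wrist')
k=1.5625
# expected battery corners overlay
m=np.array([476.7,221.2]);a=np.radians(12);X=np.array([np.cos(a),np.sin(a)]);Y=np.array([-X[1],X[0]])
big=cv2.resize(im,(800,600),interpolation=cv2.INTER_CUBIC)
cv2.imwrite('pics/w3.png',big)
for x in(-11,49):
  for y in(-20,20):
    p=m+X*x+Y*y; print(x,y,np.array(proj('wrist',[*p,84],c,f))*k)
E
```

```text
4.5 [495.16203987 225.54697174 149.68014819] [ 0.03766572 -0.3522452   0.0564214 ] 1.0031477238536468 [ 179.94054107    0.36373566 -167.6213972 ]
-11 -20 [357.1792447  264.56872847]
-11 20 [443.7500251  265.08663154]
49 -20 [360.2570693  380.03254918]
49 20 [439.14375099 380.45512335]
```

View pics/w3.png

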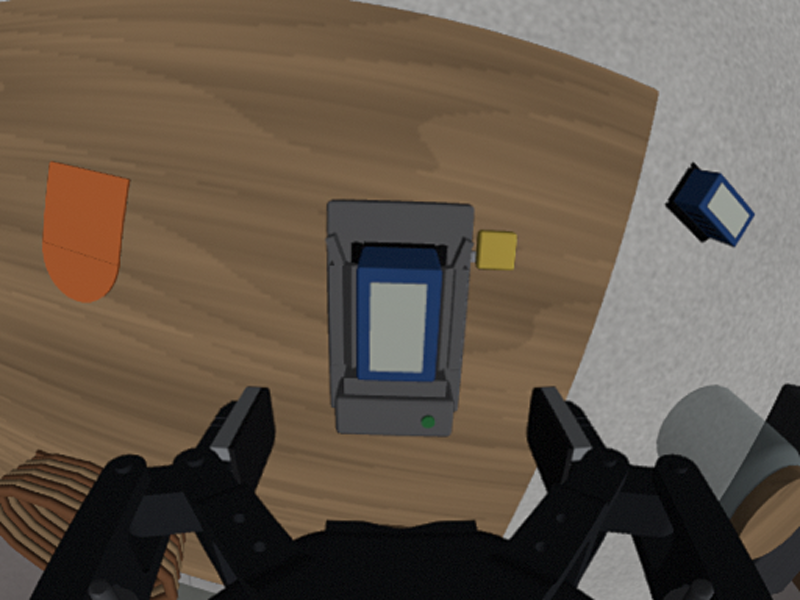

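Emit:
servo_tool --targets "0 0 0 0 0 -0.045 0.0854;0 0 0 0 0 -0.035 0.0854;0 0 0 0 0 -0.012 0.0854;0 0 0 0 0 0 0.0854;0 0 0 0 0 0 0.0854"

```text
t: 5.18
eef_pos: [494.4, 228.6, 57.1]
tool_rot: [179.9, 0.5, -167.4]
wrist_force: [-0.1, 0.1, -0.0]
gripper_width: 1.002
```

Emit:
servo_tool --targets "-0.0019 0.0085 -0.01 0.001 -0.0034 -0.01 0.0854;0 0 0 0 0 0 0.0854;0 0 0 0 0 0 0.03;0 0 0 0 0 0 0.02;0 0 0 0 0 0 0.02;0 0 0 0 0 0 0.02;0 0 0 0 0 0 0.02;0 0 0 0 0 0 0.02"

```text
t: 6.18
eef_pos: [496.6, 225.2, 48.6]
tool_rot: [179.9, 0.2, -168.0]
wrist_force: [-0.1, -0.2, 0.1]
gripper_width: 0.457
```

```bash
python3 - <<'E'
from h import *
s=manip.observe(); print(s['t'],s['eef_pos'],s['wrist_force'],s['gripper_width'],s['tool_rot'])
im=manip.camera('wrist')
cv2.imwrite('pics/w4.png',cv2.resize(im,(800,600),interpolation=cv2.INTER_CUBIC))
E
```

```text
6.175 [496.64724077 225.15477263  48.64800823] [-0.06137028 -0.24185809  0.08383425] 0.4565746731023589 [ 179.90577452    0.18373282 -168.00835175]
```

View pics/w4.png

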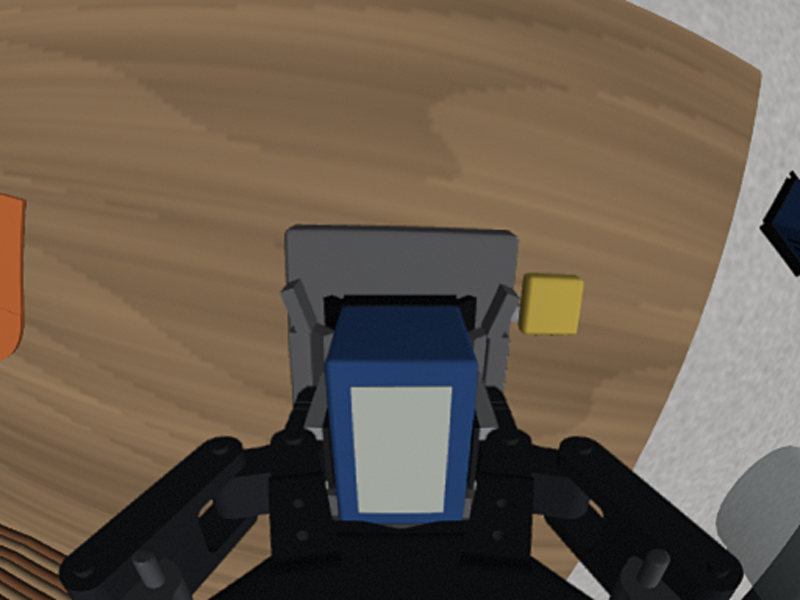

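Emit:
servo_tool --targets "0 0 0 -0.0078 -0.0017 0 0.02;0 0 0 -0.0078 -0.0017 0 0.02;0 0 0 -0.0098 -0.0021 0 0.02;0 0 0 -0.0098 -0.0021 0 0.02;0 0 0 -0.0098 -0.0021 0 0.02;0 0 0 0 0 0 0.02"

```text
t: 6.98
eef_pos: [448.6, 215.1, 49.4]
tool_rot: [179.9, 0.3, -168.0]
wrist_force: [-1.5, -0.6, 2.7]
gripper_width: 0.461
```

Emit:
servo_tool --targets "0 0 0 -0.0098 -0.0021 0 0.02;0 0 0 -0.0098 -0.0021 0 0.02;0 0 0 -0.0098 -0.0021 0 0.02;0 0 0 -0.003 -0.0006 0.01 0.02;0 0 0 0 0 0.03 0.02;0 0 0 0 0 0.03 0.02;0 0 0 0 0 0 0.02;0 0 0 0 0 0 0.02"

```text
t: 7.98
eef_pos: [411.9, 207.0, 121.5]
tool_rot: [179.9, 0.1, -168.0]
wrist_force: [-0.2, -0.4, -1.5]
gripper_width: 0.459
```

```bash
python3 - <<'E'
from h import *
s=manip.observe(); print(s['t'],s['eef_pos'],s['wrist_force'],s['gripper_width'],s['tool_rot'])
im=manip.camera('wrist')
cv2.imwrite('pics/w5.png',cv2.resize(im,(800,600),interpolation=cv2.INTER_CUBIC))
E
```

```text
7.975 [411.85490596 207.03134668 121.4789591 ] [-0.23276953 -0.44031792 -1.47098268] 0.459170648341085 [ 1.79899817e+02  8.80138891e-02 -1.68015175e+02]
```

View pics/w5.png

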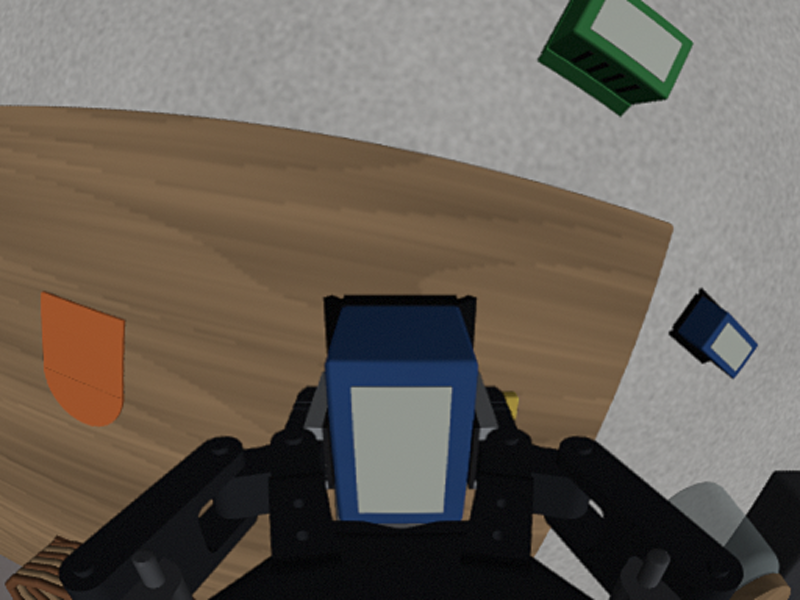

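Emit:
servo_tool --targets "0 0 0 0 -0.01 0.04 0.02;0 0 -0.05 0.01 -0.04 0.04 0.02;0 0 -0.05 0.014 -0.045 0.03 0.02;0 0 -0.05 0.014 -0.05 0 0.02;0 0 -0.05 0.014 -0.05 0 0.02;0 0 -0.05 0.014 -0.05 0 0.02;0 0 -0.05 0.014 -0.05 0 0.02;0 0 -0.05 0.014 -0.045 0 0.02;0 0 -0.045 0.014 -0.03 0 0.02;0 0 0 0 -0.012 0 0.02;0 0 0 0 0 0 0.02;0 0 0 0 0 0 0.02"

```text
t: 9.52
eef_pos: [517.4, -186.5, 223.0]
tool_rot: [179.8, -1.0, 168.8]
wrist_force: [0.0, 0.4, -1.6]
gripper_width: 0.464
```

```bash
cat > look.py <<'E'
import sys,pickle
from h import *
n=sys.argv[1]
s=manip.observe(); print(s['t'],s['eef_pos'],s['wrist_force'],s['gripper_width'],s['tool_rot'],np.abs(s['qd']).max())
pickle.dump((*K('wrist'),s),open(n+'.pkl','wb'))
im=manip.camera('wrist')
cv2.imwrite(f'pics/{n}_raw.png',im)
cv2.imwrite(f'pics/{n}.png',cv2.resize(im,(800,600),interpolation=cv2.INTER_CUBIC))
E
python3 look.py w6
```

```text
9.525 [ 517.43846773 -186.52031756  223.00177648] [ 0.00716358  0.36837924 -1.63330554] 0.46394184778647357 [179.78311807  -0.95576703 168.80298707] 0.41513070479734077
```

View pics/w6.png

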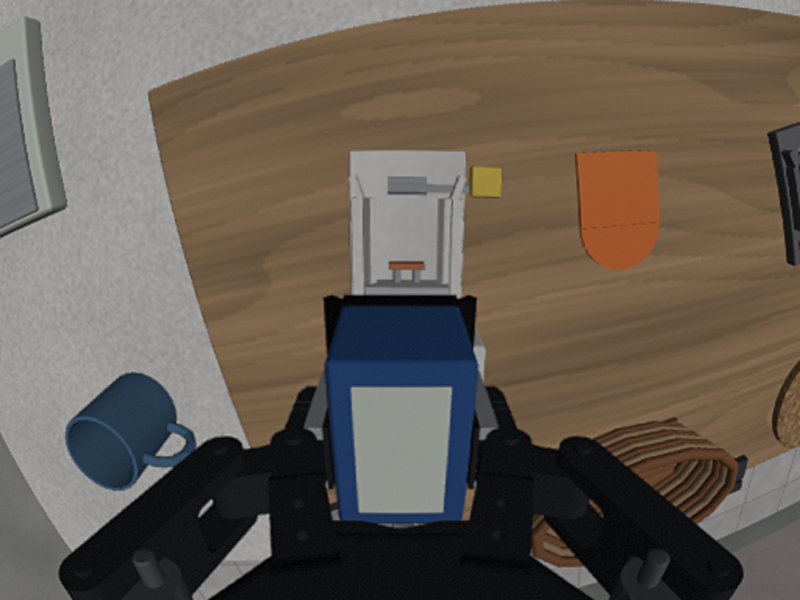

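The wrist view shows the drive with apron corners at (350,152) and (465,152), pad at (486,182), tooth at (407,185) and red pusher at (407,266). The battery sits unchanged in the grip.

```bash
python3 - <<'E'
from h import *
import pickle
c,f,s=pickle.load(open('w6.pkl','rb'))
im=cv2.imread('pics/w6_raw.png');hsv=cv2.cvtColor(im,cv2.COLOR_BGR2HSV)
y=cv2.inRange(hsv,(20,110,80),(35,255,255)); n,l,st,ce=cv2.connectedComponentsWithStats(y)
for i in range(1,n):
    if st[i,4]>30: print(st[i],ce[i],pz('wrist',*ce[i],45,c,f))
cv2.imwrite('pics/w6c.png',cv2.resize(im[90:195,215:330],None,fx=6,fy=6,interpolation=cv2.INTER_CUBIC)[:600,:790])
E
```

```text
[301 106  21  21 392] [310.8494898  116.11734694] [ 464.63786085 -115.49191425   45.        ]
```

View pics/w6c.png

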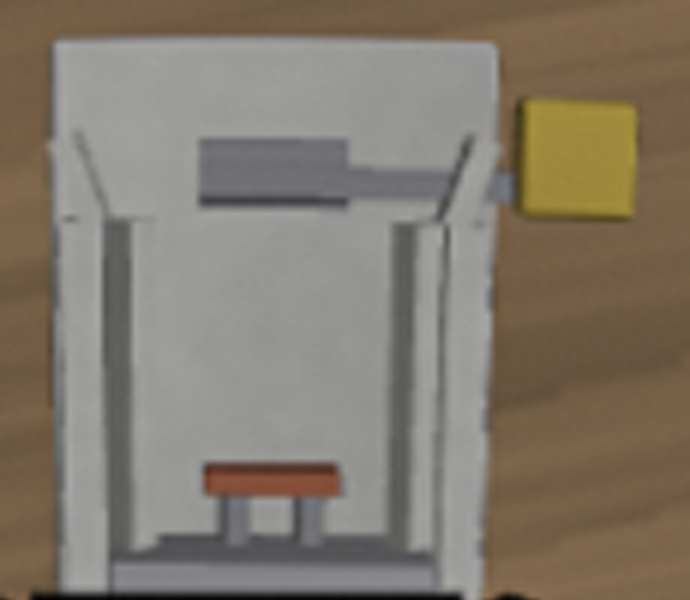

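```bash
python3 - <<'E'
from h import *
import pickle
c,f,s=pickle.load(open('w6.pkl','rb'))
g=lambda u,v,z: pz('wrist',215+u/6,90+v/6,z,c,f)
A,B=g(54,42,32),g(495,42,32); d=B-A; print(A,B,np.linalg.norm(d)); yaw=np.arctan2(-d[0],d[1]); print('yaw',np.degrees(yaw))
X=np.array([np.cos(yaw),np.sin(yaw)]);Y=np.array([-X[1],X[0]])
# rail inner bottom edges for yaw
for n,(p,q) in {'L':((132,222),(132,545)),'R':((392,222),(388,540)),'outL':((53,150),(62,590))}.items():
    P,Q=g(*p,32 if n!='outL' else 46),g(*q,32 if n!='outL' else 46);e=Q-P;print(n,np.degrees(np.arctan2(e[1],e[0])),P,Q)
m=(A+B)[:2]/2+34*X; print('mouth',m)
pad=np.array([464.64,-115.49]); print('pad local',[ (pad-m)@X,(pad-m)@Y])
for n,u,v,z in [('toothfront',274,138,32),('toothtop rear',274,200,38),('pusher',272,463,40),('pusher',272,463,50),('pusher bot',272,463,32),('railmouth',132,218,32),('railmouthR',392,218,32),('railtopL',107,218,46),('railtopR',437,218,46)]:
    p=g(u,v,z)[:2]-m; print(n,z,p@X,p@Y)
# battery in hand: top corners in crop of 800 image
k=1.5625; tc=s['eef_pos']
for z in (82,84): pass
R=cv2.Rodrigues(np.zeros(3))[0]
from scipy.spatial.transform import Rotation as Ro
R=Ro.from_euler('xyz',s['tool_rot'],degrees=True).as_matrix()
for top in (34,36,38):
  for u,v in [(328,360),(476,360),(341,521),(464,521)]:
    # intersect with tool plane z=-top
    o,dd=ray('wrist',u/k,v/k,c,f); o2=R.T@(o-tc); d2=R.T@dd; t=(-top-o2[2])/d2[2]; print(top,(o2+t*d2).round(1))
E
```

```text
[ 426.07904552 -204.67777075   32.        ] [ 441.72431797 -124.3703254    32.        ] 81.81723735846127
yaw -11.024119218013446
L -12.006935707146006 [ 462.35909359 -197.36629559   32.        ] [ 523.69373931 -210.41113726   32.        ]
R -10.956602354218356 [ 471.78158098 -149.62331201   32.        ] [ 532.43313962 -161.36511256   32.        ]
outL -11.330035634354946 [ 445.71957669 -207.51319812   46.        ] [ 526.15269405 -223.62917378   46.        ]
mouth [ 467.27427205 -171.02560301]
pad local [np.float64(-13.205301636915884), np.float64(54.00706064881826)]
toothfront 32 -15.420502646882165 -0.21984424246097378
toothtop rear 38 -4.150791715021131 -0.34635116015277545
pusher 40 44.99476884590092 -0.7822376769447871
pusher 50 42.81290070893082 -0.9534286453071599
pusher bot 32 46.74026335547707 -0.6452849022548803
railmouth 32 -0.5441331262635487 -26.78450832048664
railmouthR 32 -0.4260696009849081 21.86247064124068
railtopL 46 -1.687523182384983 -30.425263166240796
railtopR 46 -1.5940511646259183 28.809691874233053
34 [ 29.1 -19.3 -34. ]
34 [ 29.1  19.2 -34. ]
34 [-29.4 -19.7 -34. ]
34 [-29.5  20.1 -34. ]
36 [ 30.1 -19.  -36. ]
36 [ 30.   18.9 -36. ]
36 [-27.4 -19.3 -36. ]
36 [-27.5  19.7 -36. ]
38 [ 31.  -18.6 -38. ]
38 [ 31.   18.5 -38. ]
38 [-25.4 -18.9 -38. ]
38 [-25.4  19.3 -38. ]
```

```bash
python3 - <<'E'
from h import *
im=cv2.imread('pics/w6_raw.png')
cv2.imwrite('pics/w6d.png',cv2.resize(im[185:340,200:312],None,fx=5,fy=3.87,interpolation=cv2.INTER_CUBIC))
s=cv2.resize(im[185:340,200:312],None,fx=5,fy=3.87).shape;print(s)
E
```

```text
(600, 560, 3)
```

View pics/w6d.png

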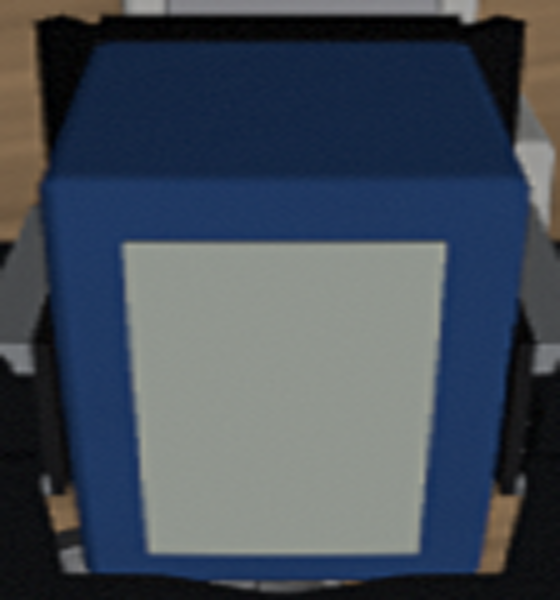

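Emit:
servo_tool --targets "-0.0066 -0.0157 0 -0.035 0.009 0 0.02;0 0 0 -0.035 0.009 -0.02 0.02;0 0 0 -0.022 0.005 -0.04 0.02;0 0 0 -0.003 0 -0.04 0.02;0 0 0 0 0 -0.035 0.02;0 0 0 0 0 -0.01 0.02;0 0 0 0 0 0 0.02;0 0 0 0 0 0 0.02"

```text
t: 10.58
eef_pos: [420.5, -157.7, 78.5]
tool_rot: [-179.9, 0.5, 169.4]
wrist_force: [0.4, 0.9, -2.0]
gripper_width: 0.46
```

Emit:
servo_tool --targets "0.0017 0.0085 -0.0105 -0.0004 -0.0045 -0.012 0.02;0 0 0 0 0 -0.008 0.02;0 0 0 0 0 0 0.02;0 0 0 0 0 0 0.02"

```text
t: 11.08
eef_pos: [421.1, -163.0, 58.6]
tool_rot: [-179.9, 0.1, 168.7]
wrist_force: [-0.2, -0.5, -1.0]
gripper_width: 0.46
```

```bash
python3 look.py w7; python3 -c "
from h import *
im=manip.camera('top');cv2.imwrite('pics/t7.png',cv2.resize(im[150:250,270:370],None,fx=6,fy=6,interpolation=cv2.INTER_CUBIC))"
```

```text
11.075 [ 421.10789488 -163.03193462   58.57097641] [-0.20007163 -0.48547296 -0.95367397] 0.45981014908678713 [-1.79878014e+02  9.50196640e-02  1.68700022e+02] 0.257544879987649
```

View pics/t7.png

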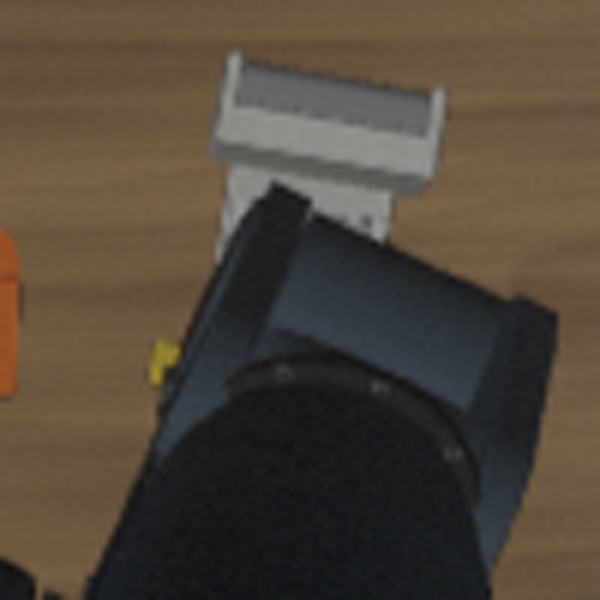

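Emit:
servo_tool --targets "0 0 0 -0.001 0.0005 -0.004 0.02;0 0 0 0 0 -0.001 0.02;0 0 0 0 0 0 0.02"

```text
t: 11.55
eef_pos: [420.1, -162.4, 53.5]
tool_rot: [-179.9, 0.1, 168.7]
wrist_force: [-0.1, -1.0, -0.6]
gripper_width: 0.458
```

Emit:
servo_tool --targets "0 0 0 0 0 -0.001 0.02;0 0 0 0 0 0 0.02"

```text
t: 11.8
eef_pos: [420.2, -162.5, 52.5]
tool_rot: [-179.9, 0.1, 168.7]
wrist_force: [0.0, 0.6, -1.1]
gripper_width: 0.46
```

Emit:
servo_tool --targets "0 0 0 0 0 -0.001 0.02;0 0 0 0 0 0 0.02"

```text
t: 12.05
eef_pos: [420.2, -162.5, 51.5]
tool_rot: [-179.9, 0.1, 168.7]
wrist_force: [-0.3, 0.2, -1.9]
gripper_width: 0.461
```

Emit:
servo_tool --targets "0 0 0 0 0 -0.001 0.02;0 0 0 0 0 0 0.02"

```text
t: 12.3
eef_pos: [420.2, -162.5, 50.4]
tool_rot: [-179.9, 0.1, 168.7]
wrist_force: [-0.1, 0.1, -1.5]
gripper_width: 0.466
```

Emit:
servo_tool --targets "0 0 0 0 0 -0.001 0.02;0 0 0 0 0 0 0.02"

```text
t: 12.55
eef_pos: [420.2, -162.5, 49.3]
tool_rot: [-179.9, 0.1, 168.7]
wrist_force: [-0.0, -0.4, -0.9]
gripper_width: 0.464
```

Emit:
servo_tool --targets "0 0 0 0 0 -0.001 0.02;0 0 0 0 0 0 0.02"

```text
t: 12.8
eef_pos: [420.3, -162.6, 48.7]
tool_rot: [-179.9, 0.2, 168.7]
wrist_force: [-0.5, 0.9, 1.1]
gripper_width: 0.461
```

Emit:
servo_tool --targets "0 0 0 0.0029 -0.0006 0.0003 0.02;0 0 0 0.0029 -0.0006 0 0.02;0 0 0 0.0029 -0.0006 0 0.02;0 0 0 0 0 0 0.02"

```text
t: 13.3
eef_pos: [429.1, -164.2, 48.8]
tool_rot: [-179.9, 0.1, 168.7]
wrist_force: [-1.3, 0.6, 1.8]
gripper_width: 0.46
```

Emit:
servo_tool --targets "0 0 0 0.0029 -0.0006 0 0.02;0 0 0 0.0029 -0.0006 0 0.02;0 0 0 0.0029 -0.0006 0 0.02;0 0 0 0 0 0 0.02"

```text
t: 13.8
eef_pos: [437.9, -166.0, 49.1]
tool_rot: [-179.9, 0.0, 168.7]
wrist_force: [-0.9, 1.1, 1.9]
gripper_width: 0.458
```

Emit:
servo_tool --targets "0 0 0 0.0029 -0.0006 0 0.02;0 0 0 0.0029 -0.0006 0 0.02;0 0 0 0.0029 -0.0006 0 0.02;0 0 0 0 0 0 0.02"

```text
t: 14.3
eef_pos: [447.4, -167.8, 49.0]
tool_rot: [-179.9, 0.0, 168.7]
wrist_force: [-0.1, 0.8, 1.7]
gripper_width: 0.459
```

Emit:
servo_tool --targets "0 0 0 0.0029 -0.0006 0 0.02;0 0 0 0.0029 -0.0006 0 0.02;0 0 0 0.0029 -0.0006 0 0.02;0 0 0 0 0 0 0.02"

```text
t: 14.8
eef_pos: [456.5, -169.6, 48.9]
tool_rot: [-179.9, -0.0, 168.7]
wrist_force: [0.0, 1.3, 0.6]
gripper_width: 0.463
```

Emit:
servo_tool --targets "0 0 0 0.0029 -0.0006 0 0.02;0 0 0 0.0029 -0.0006 0 0.02;0 0 0 0.0029 -0.0006 0 0.02;0 0 0 0.0029 -0.0006 0 0.02;0 0 0 0.0029 -0.0006 0 0.02;0 0 0 0 0 0 0.02"

```text
t: 15.55
eef_pos: [471.3, -172.2, 48.8]
tool_rot: [-180.0, -0.1, 168.7]
wrist_force: [-1.9, 2.1, 1.6]
gripper_width: 0.458
```

Emit:
servo_tool --targets "0 0 0 0.0029 -0.0006 0 0.02;0 0 0 0.0029 -0.0006 0 0.02;0 0 0 0.0029 -0.0006 0 0.02;0 0 0 0 0 0 0.02"

```text
t: 16.05
eef_pos: [479.9, -173.6, 48.8]
tool_rot: [180.0, -0.2, 168.7]
wrist_force: [-1.5, 2.5, 2.0]
gripper_width: 0.458
```

Emit:
servo_tool --targets "0 0 0 0.0025 -0.0003 0 0.02;0 0 0 0.0025 -0.0004 0 0.02;0 0 0 0 0 0 0.02"

```text
t: 16.42
eef_pos: [484.3, -174.4, 48.8]
tool_rot: [-180.0, -0.3, 168.7]
wrist_force: [-3.1, 2.9, 3.4]
gripper_width: 0.462
```

Emit:
servo_tool --targets "0 0 0 0.0025 -0.0004 0 0.02;0 0 0 0.002 -0.0004 0 0.02;0 0 0 0 0 0 0.02"

```text
t: 16.8
eef_pos: [484.8, -174.5, 48.8]
tool_rot: [180.0, -0.9, 168.7]
wrist_force: [-1.0, 2.5, 1.6]
gripper_width: 0.461
```

Emit:
servo_tool --targets "0 0 0 0.002 -0.0004 0 0.02;0 0 0 0.002 -0.0004 0 0.02;0 0 0 0 0 0 0.02"

```text
t: 17.18
eef_pos: [484.7, -174.6, 48.9]
tool_rot: [179.9, -1.5, 168.8]
wrist_force: [-0.2, 3.0, -1.5]
gripper_width: 0.46
```

```bash
python3 look.py w8; python3 -c "
from h import *
s=manip.observe();print(s['joint_positions'],s['joint_torque'],s['ft_torque'])
im=manip.camera('side');cv2.imwrite('pics/s8.png',cv2.resize(im[100:300,150:420],None,fx=2.9,fy=2.9,interpolation=cv2.INTER_CUBIC))"
```

```text
17.175 [ 484.72708525 -174.55923198   48.86357019] [-0.223325    2.99943666 -1.46395922] 0.4602027442383202 [179.92904078  -1.48970354 168.76510864] 0.24817437419655877
[ -24.83787576   32.51456677  106.23143165   -0.41254019   42.71205611
 -103.29522665] [ -0.09764867 -51.47859693 -22.09085941  -0.22027974  -1.07651666
  -0.1385113 ] [ 0.33935311  0.37820179 -0.12568419]
```

View pics/s8.png

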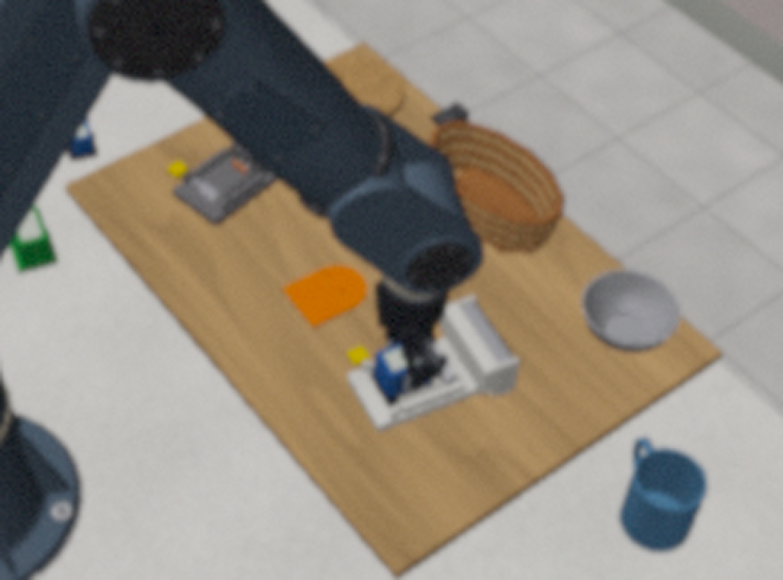

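View pics/w8.png

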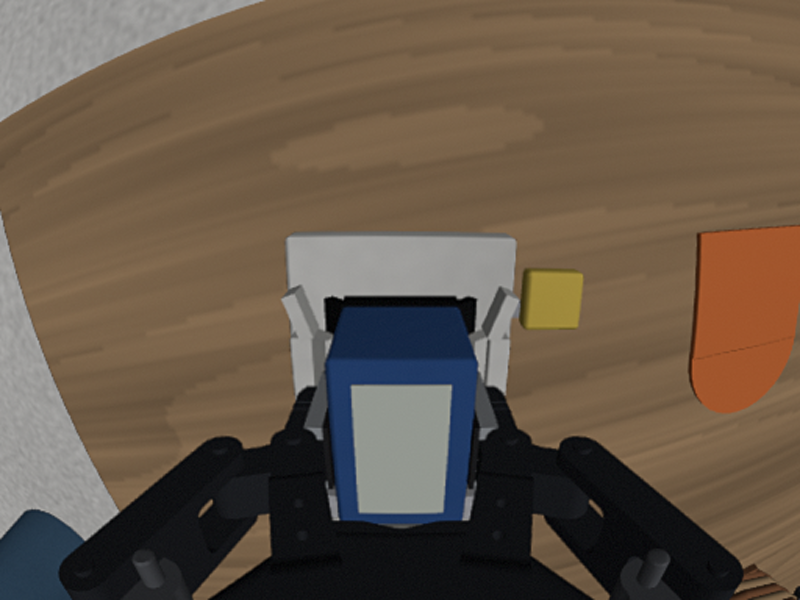

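Emit:
servo_tool --targets "-0.004 -0.02 0 0.003 -0.0006 0 0.02"

```text
t: 17.4
eef_pos: [486.2, -174.9, 48.7]
tool_rot: [179.9, -0.5, 168.8]
wrist_force: [-8.5, 1.8, 5.7]
gripper_width: 0.462
```

Emit:
servo_tool --targets "-0.002 -0.01 0 0.003 -0.0006 0 0.02"

```text
t: 17.52
eef_pos: [488.5, -175.4, 48.5]
tool_rot: [179.9, -0.1, 168.8]
wrist_force: [-6.5, 1.6, 4.0]
gripper_width: 0.458
```

Emit:
servo_tool --targets "-0.001 -0.004 0 0.003 -0.0005 0 0.02"

```text
t: 17.65
eef_pos: [490.8, -175.9, 48.4]
tool_rot: [179.9, 0.1, 168.8]
wrist_force: [-7.2, 2.3, 8.1]
gripper_width: 0.458
```

Emit:
servo_tool --targets "-0.001 -0.004 0 0.003 -0.0005 0 0.02"

```text
t: 17.77
eef_pos: [493.1, -176.3, 48.4]
tool_rot: [179.9, 0.2, 168.8]
wrist_force: [-9.0, 3.1, 8.3]
gripper_width: 0.461
```

Emit:
servo_tool --targets "-0.0005 -0.003 0 0.0022 -0.0004 0.0003 0.02"

```text
t: 17.9
eef_pos: [494.9, -176.7, 48.4]
tool_rot: [179.9, 0.3, 168.9]
wrist_force: [-6.6, 1.0, 3.2]
gripper_width: 0.462
```

Emit:
servo_tool --targets "-0.0005 -0.002 0 0.002 -0.0004 0.0003 0.02"

```text
t: 18.02
eef_pos: [496.2, -177.0, 48.3]
tool_rot: [179.9, 0.3, 168.9]
wrist_force: [-5.8, 1.5, 2.4]
gripper_width: 0.461
```

Emit:
servo_tool --targets "0 0 0 0.0018 -0.0003 0 0.02"

```text
t: 18.15
eef_pos: [497.6, -177.3, 48.2]
tool_rot: [179.9, 0.2, 168.9]
wrist_force: [-8.7, 2.2, 10.3]
gripper_width: 0.462
```

```bash
python3 look.py w9; python3 - <<'E'
import cv2
im=cv2.imread('pics/w9_raw.png'); cv2.imwrite('pics/w9c.png',cv2.resize(im[120:240,170:390],None,fx=3.6,fy=3.6,interpolation=cv2.INTER_CUBIC))
E
```

```text
18.15 [ 497.57541411 -177.32594223   48.2406774 ] [-8.71798889  2.21398726 10.34831276] 0.46229920442279965 [179.94148619   0.22103516 168.88523457] 2.1553135691138174
```

View pics/w9c.png

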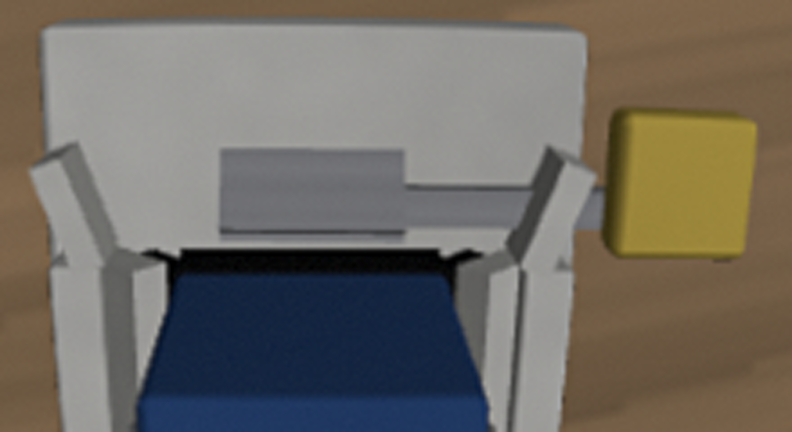

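The tooth is fully visible behind the battery's rear face, so it appears to have clicked. I'll ease back and see whether the tooth holds.

Emit:
servo_tool --targets "0 0 0 -0.001 0.0002 0.0004 0.02;0 0 0 -0.001 0.0002 0.0003 0.02;0 0 0 -0.001 0.0002 0 0.02"

```text
t: 18.58
eef_pos: [495.4, -177.0, 48.5]
tool_rot: [180.0, 0.3, 168.9]
wrist_force: [4.2, 2.5, -3.6]
gripper_width: 0.462
```

Emit:
servo_tool --targets "0 0 0 -0.001 0.0002 0 0.02;0 0 0 -0.001 0.0002 0 0.02"

```text
t: 18.82
eef_pos: [495.2, -177.0, 48.8]
tool_rot: [180.0, 0.6, 168.8]
wrist_force: [6.1, 2.3, -6.2]
gripper_width: 0.461
```

```bash
python3 look.py w10; python3 - <<'E'
import cv2
im=cv2.imread('pics/w10_raw.png'); cv2.imwrite('pics/w10c.png',cv2.resize(im[120:240,170:390],None,fx=3.6,fy=3.6,interpolation=cv2.INTER_CUBIC))
E
```

```text
18.825 [ 495.24895799 -176.9552684    48.77698512] [ 6.13986869  2.26562784 -6.16083175] 0.46085707634029294 [179.97463377   0.58794455 168.83585782] 1.3919142028731235
```

View pics/w10c.png

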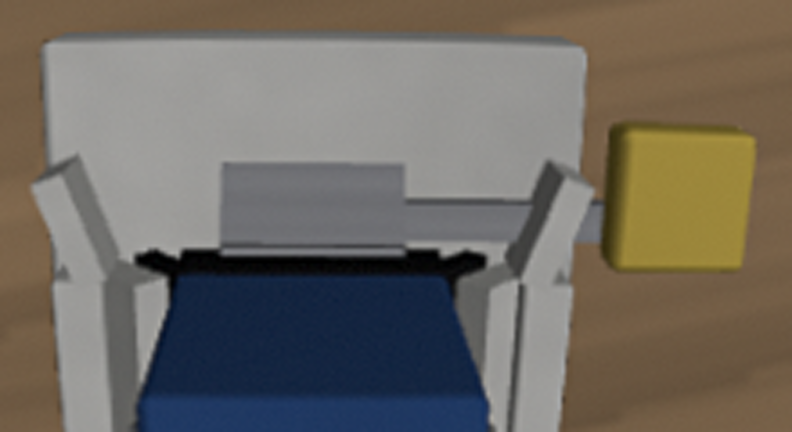

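Easing back now meets a +6 N reaction and the battery rests against the tooth, so it's latched. I release and rise.

Emit:
servo_tool --targets "0 0 0 0.0003 0 0 0.02;0 0 0 0 0 0 0.02;0 0 0 0 0 0 0.06;0 0 0 0 0 0 0.0854;0 0 0 0 0 0 0.0854;0 0 0 0 0 0 0.0854;0 0 0 0 0 0 0.0854;0 0 0 0 0 0.02 0.0854;0 0 0 0 0 0.04 0.0854;0 0 0 0 0 0.04 0.0854;0 0 0 0 0 0 0.0854;0 0 0 0 0 0 0.0854"

```text
t: 20.38
eef_pos: [494.9, -177.3, 151.3]
tool_rot: [-180.0, 0.5, 168.9]
wrist_force: [-0.2, -0.2, 0.2]
gripper_width: 0.997
```

```bash
python3 look.py w11
```

```text
20.375 [ 494.8764006  -177.31971088  151.27049236] [-0.24205001 -0.17914164  0.15696143] 0.9972501938419334 [-179.97554567    0.54414671  168.88117443] 0.7243834479803754
```

View pics/w11.png

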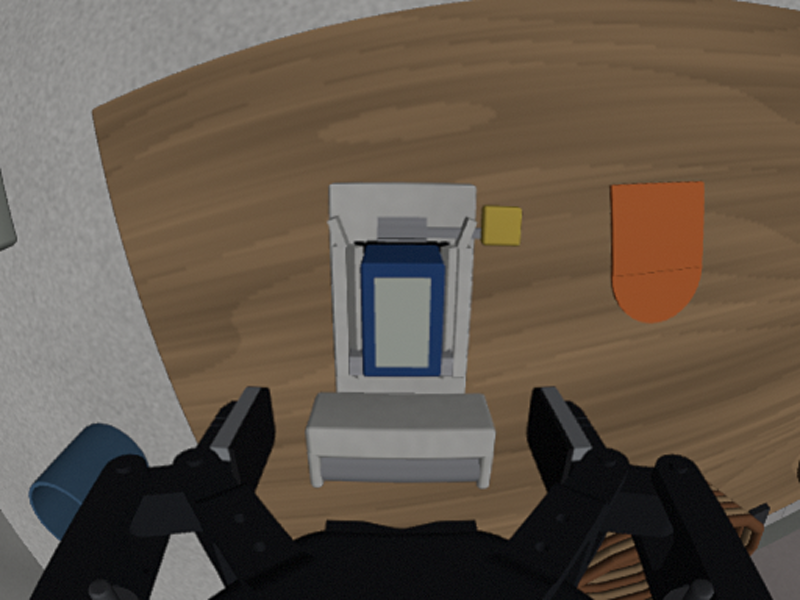

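```bash
python3 - <<'E'
from h import *
import pickle
c,f,s=pickle.load(open('w11.pkl','rb'));k=1.5625
P=np.array([pz('wrist',u/k,v/k,84,c,f)[:2] for u,v in [(362,264),(445,264),(365,376),(441,376)]])
a=np.radians(-11.1);X=np.array([np.cos(a),np.sin(a)]);Y=np.array([-X[1],X[0]]);m=np.array([467.3,-171])
print((P-m)@X,(P-m)@Y,((P-m)@X).mean()); e=P[2]+P[3]-P[0]-P[1]; print(np.degrees(np.arctan2(e[1],e[0])))
for q in [(402,228,38),(502,226,45)]:
    p=pz('wrist',q[0]/k,q[1]/k,q[2],c,f)[:2]-m; print(p@X,p@Y)
print(manip.observe()['wrist_force']); manip.job_done()
E
```

```text
[-1.34348463 -1.33865357 57.08705101 57.12747362] [-19.22443583  19.37015073 -19.41458878  19.25325886] 27.883096608438823
-11.250494736193122
-10.36319640816169 -0.49868569497808024
-13.304258142287608 54.23949705652287
[ 0.47308954 -0.23214895  0.84793956]
the job is handed in; nothing more can be done
```

The blue battery is latched in the drive unit. I pressed the charger's catch, drew the battery out, slid it into the guide and pushed gently until the catch snapped up behind it. Then I let go, raised the gripper clear and handed the job in at about 20.4 s.

**Checks before hand-in:**
- **Catch:** Easing the battery back before release met about 6 N from the tooth, and the picture showed the tooth upright behind the rear face.
- **Position:** After release the battery had not moved. Its centre is about 28 mm inside the mouth and its yaw is -11.3° against about -11.1° for the drive unit. With the carriage set about 3 mm farther out than nominal, the latched centre should be at 28 mm.
- **Forces:** The wrist read at most about 11 N of push and 14 N in total at the readings while inserting. With the arm clear it read no more than noise.

**What went less smoothly:**
- When the battery met the pusher it stalled, and the tool tilted about 1.5° because my steps were too small to overcome the spring. I corrected the tilt and used slightly larger steps.
- In the last picture the scraper looked untouched. I did not measure whether any of the other things nearby had moved, and I did not check the catch and pusher by anything but pictures and force.

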